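Open the combination padlock in its clip and hold it up

ROBOT

A 6-joint arm with a two-finger parallel gripper is mounted at the origin on the work surface. World frame = base frame: x ahead of the robot, y to its left, z up, the work surface at z = 0. Lengths are in mm, angles in rad, forces in N, time in s.
With the tool pointing down it reaches from about 350 to 875 mm from the base axis. Payload 4.2 kg.
Tool frame: the origin (TCP) lies at the very end of the fingers, on their centre line; the grasp point (between the pads) lies 19 mm behind it; z points along the fingers, y is the line along which they close (so a half turn about z gives the same grasp; the last joint's range is limited). The gripper opens to 85 mm and grips with 20 to 120 N. Pads are 22 mm wide; open, the fingers measure 114 mm over their backs; the gripper's body (76 mm by 85 mm) begins 54 mm behind the grasp point. The pads swing forward as they close: fully open they stand 13 mm farther back than shut.
Start: joints at [-1.087, 0.385, 0.008, 0, -1.194, -0.259], TCP at [139.337, -609.249, 231.312] pointing down, gripper open.
Joint ranges: [-3.14, 3.14], [-1.21, 2.06], [-1.07, 1.41], [-3.16, 2.05], [-2.99, -0.16], [-3.1, 3.1]. Speed limits (rad/s): [2.79, 2.79, 3.14, 3.14, 3.14, 3.14].

INTERFACE

Orientations are given as a unit quaternion [x, y, z, w].
In Python, from plant import bot gives the robot as it stands.
- The arm moves only by the tool apply_moves, never from a script. Its argument "moves" is a list of rows, each an object with "travel": the shift along the tool's x, y, z in cm, a list of three; "spin": the turn about the tool's z in degrees. In form: [{"travel": [dx, dy, dz], "spin": spin}, ...]. A call has 1 to 5 rows; each row is the pose to reach, as a shift and turn from the pose commanded when the call began, along the tool's axes at that moment; what a row does not reach only later rows make up. A row lasts 1/8 s, in which the tool goes at most 62.5 mm and 10.7 degrees, less where a joint would pass 70% of its speed; a pose out of reach is approached as far as the arm can. A call with a gripper value outside its range is refused whole. "grip" is the finger opening in cm, from 0 to 8.54, set as the call begins (left out, the last holds). The fingers move at their own pace and stop on an object; "force" is the grip in N (left out, the last holds). Time passes only in rows, so rows that repeat a pose let the fingers close. It gives the time, the measured TCP pose, the force, the opening and the grip force at its end, in the units of the state.
- bot.state(): the state, without advancing time (a new reading comes with each control period).
- bot.grab_frame(name): name is "scene" or "top"; returns (picture, depth): 400x640x3 uint8, red, green, blue; 400x640 float32, mm along the optical axis (not along the pixel's ray), 0 where there is no reading.
- bot.camera_params(name): a dict with "vfov" (degrees; the focal length in pixels is half the picture's height over the tangent of half this angle, whatever the lens; pixels are square), "cx", "cy" (the principal point, pixels), "extrinsics" (4x4, takes a point from world to camera coordinates). Camera axes: x right, y up, looking along -z (the intrinsics and any distortion apply to the point x, -y, -z); pixel columns grow to the right and rows downward; lengths in mm; the calibration is good to about 2 mm. A picture is of the moment at which its call begins. camera_params takes no time and is no camera call.
- bot.finish_job(): hands the job in; it is judged then, once.
The state is a dict: "time": time; "q": joint angles; "joint_velocities": joint speeds; "joint_efforts": joint torques, N m; "ee_pos": TCP position; "orientation": TCP orientation; "wrist_force": force on the tool from outside, world axes, zero at the start; "wrist_torque": the same for the moment, N m; "width": finger opening in mm; "grasp_force": force on a finger pad.
Only numpy, scipy, OpenCV 4.12 (cv2) and the standard library are available. Lean on these libraries where they do the work, as an engineer would, in place of code of your own. Each camera call takes 0.05 s, during which the arm holds its last target. There are 200 camera calls.

TASK

On the lock rack, leave the padlocks clipped in and turn the dial of the combination padlock, click by click, until its pointer is at the index mark beside the shackle, then pull the shackle open. After that take this open padlock off its spring clip, lift it at least 10 cm and hold it up still and level with the dial on top and the shackle still open; the program finishes while holding it, and the keyed padlock and the screwdriver, tin and tape measure on the rack's board are left where they are.

Things in the scene. Friction and masses are not known exactly. Their poses are not given: they have to be found in the camera images.
- lock_center (a point): Centre of the combination padlock (its block): a plain steel block 56 x 56 mm, 26 mm high, lying on its back on a clip head of the rack, dial on top (the other padlock has none). Axes: z up, -x towards the shackle, y across it. Clipped, its underside is 58 mm above the table. Its two y faces overhang the head by 8 mm, with the rail 26 mm below: grip it across y from above. Weighs 0.3 to 0.55 kg
- lock_foot (a point): Bottom of the steel foot under the padlock (15 mm wide in y, 26 mm long, 23 mm deep), held in the clip head by two sprung catches. Straight up, it pops out at a pull of about 12 to 17 N (weight included) in the first 10 mm and is clear of the head after 25 mm. Clipped, the lock cannot turn or slide (1 mm of play) while the dial and the shackle are worked
- dial_grip (a point): Centre of the dial's grip bar, on the dial's vertical axis, 34.5 mm above the body's centre. Black bar 10 mm wide, about 36 mm long, 22 mm high (11 mm above and below this point), to be pinched across its width; it stands on a black disc 43 mm across, 10 mm thick. The bar's pointed end with a pale line on top is the pointer, the other end is square. Turns with the dial: -x is where the pointer points
- dial (a joint): Dial angle in rad, growing counter-clockwise seen from above; 0 when the pointer is at the small black index mark on the body's edge between the shackle's legs. Range -0.6 to 2.25. Starts two to four clicks off (about 0.84, 1.26 or 1.68): turn it clockwise. It clicks every 0.419 rad (about 0.1 N m) and settles in the nearest notch when let go. The shackle is free only in the notch at 0
- shackle_grip (a point): Point midway between the straight legs of this padlock's shackle, at their mid-height; 50 mm from the body's centre towards its -x when shut; moves with the shackle, axes as the lock's. A level U of 8 mm steel bar, 42 mm over both legs (grip across y from above), straight from the body to 6 mm past this point; the bow's outside is 27 mm past it. Below it is only the board, 12 mm above the table
- shackle (a joint): How far the shackle is pulled out, in m: 0 shut, 0.022 fully open at its stop. It slides straight out of the body along the lock's -x axis, with about 3 N of friction, and stays where it is left. With the dial off the mark it is blocked after 1 mm
- keyed_center (a point): Centre of the other padlock in the rack's other clip, 130 mm away along the rail: a plain steel block 56 x 44 mm, 26 mm high, with a keyhole on top and no dial. To be left alone. Which clip holds which padlock varies
- rack: The fixed lock rack: a plywood board 230 x 400 mm, 12 mm thick, with a rail along y (34 mm wide, top 32 mm above the table) and two black clip heads (64 mm in x, 40 mm in y, top at 58 mm with lips 3 mm higher fore and aft of the lock) at y = -65 and +65 mm. Origin at the underside of the board's middle; z up; shackles point to -x. Screwdriver along its +x edge, tin and tape near its -x corners
- screwdriver: A loose screwdriver lying on the board behind the clips. To be left alone
- tin: A small round tin, 54 mm across, 30 mm high, on the rack's board near its -x, -y corner. To be left alone
- tape: A tape measure, 55 x 32 mm, 50 mm high, on the rack's board near its -x, +y corner. To be left alone
Mind the look-alikes: they are no part of the job. What is shaped like the part that bears lock_center but red is not meant.

How it is judged:
By the outcome, as a careful person would: the job done as asked, in the order asked, and still so for the second after the job is handed in, while the arm keeps its last pose, push and grip.
It also fails if it takes over 64 s, if anything falls off the work surface, if the arm or the gripper's body presses on something with over 40 N, if the wrist force passes 120 N, or if a joint passes its speed limit or range.

## Working session

There is one attempt and no reset: what is moved stays moved. The work goes in short steps, Python scripts to look and compute and a tool call to move; the robot and the scene stay as the last step left them, time stands still between calls to the robot, and variables do not carry over. Pictures are saved under pics/ and viewed, at most 10 in all, crops included, and the job is handed in when it is done.

Besides the shell and the picture viewer there is one more tool, called after "Request:" as a command line: name --argument value ..., lists and objects as JSON in quotes. apply_moves: Moves the arm, as the interface text tells. Its arguments: {"type":"object","properties":{"moves":{"type":"array","items":{"type":"object","properties":{"travel":{"type":"array","items":{"type":"number"}},"spin":{"type":"number"}}}},"grip":{"type":"number"},"force":{"type":"number"}},"required":["moves"]}

```bash
mkdir -p pics; ls
python3 - <<'E'
from plant import bot
import cv2,numpy as np
for n in("scene","top"):
    im,d=bot.grab_frame(n); cv2.imwrite(f"pics/{n}0.png",im[:,:,::-1]); np.savez(f"{n}0.npz",im=im,d=d)
    print(n,bot.camera_params(n))
print(bot.state())
E
```

```text
pics
scene {'vfov': 46.29772896312382, 'cx': 313.1766891521515, 'cy': 197.57665030360926, 'extrinsics': array([[ 6.62873945e-01,  7.48702914e-01,  6.48690110e-03,
        -4.29101953e+02],
       [-4.84879752e-01,  4.22660747e-01,  7.65669327e-01,
         1.92211399e+02],
       [ 5.70517098e-01, -5.10687615e-01,  6.43201680e-01,
        -1.15146819e+03],
       [ 0.00000000e+00,  0.00000000e+00,  0.00000000e+00,
         1.00000000e+00]])}
top {'vfov': 57.61844122068207, 'cx': 316.62585150194633, 'cy': 199.30366280888245, 'extrinsics': array([[-1.43343114e-02, -9.99895131e-01, -2.06256543e-03,
         4.45000160e+01],
       [ 9.71585223e-01, -1.44157992e-02,  2.36250587e-01,
        -6.11015391e+02],
       [-2.36255545e-01,  1.38253139e-03,  9.71689974e-01,
        -6.19439810e+02],
       [ 0.00000000e+00,  0.00000000e+00,  0.00000000e+00,
         1.00000000e+00]])}
{'time': 0.1, 'q': array([-1.08742350e+00,  3.85480666e-01,  6.73028821e-03, -4.39885984e-04,
       -1.19401121e+00, -2.58596295e-01]), 'joint_velocities': array([-0.00131789, -0.00227537,  0.00185403,  0.00205673,  0.0004497 ,
        0.00067015]), 'joint_efforts': array([-3.54077974e-04, -3.93318057e+01,  1.88931048e+01,  4.19793516e+00,
       -2.54348786e-03,  1.04823874e-05]), 'ee_pos': array([ 139.19626127, -608.74879048,  230.31704556]), 'orientation': array([-1.12071146e-01,  9.93699678e-01,  9.89898798e-04, -1.65709355e-04]), 'wrist_force': array([ 0.39421014, -0.05164016, -0.38119153]), 'wrist_torque': array([ 0.03705507, -0.02976682,  0.0175685 ]), 'grasp_force': 0.0, 'width': 85.65467322154964}
```

View pics/top0.png

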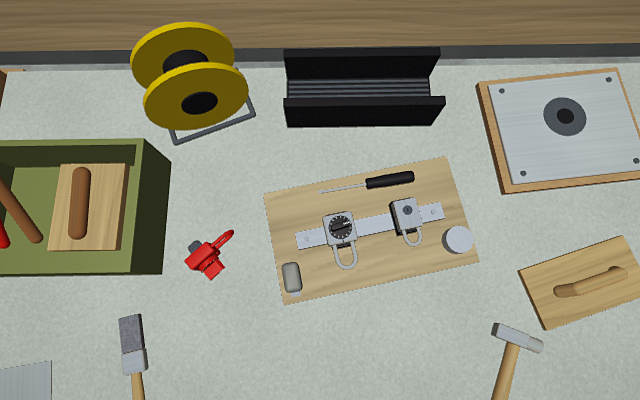

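View pics/scene0.png

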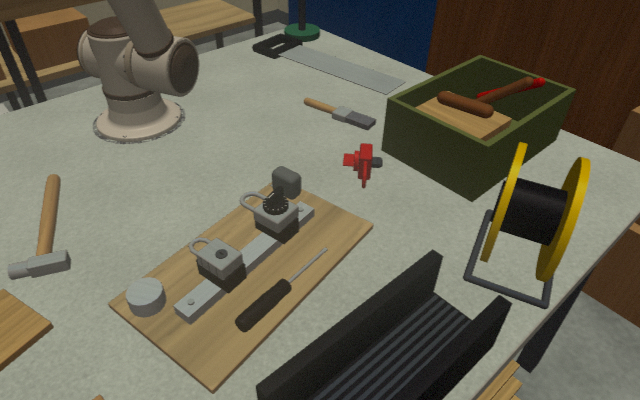

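Candidates, in the top view: the padlock with a dial at (341,228), the keyed padlock without one at (405,215), and the red look-alike at (210,255). I choose (341,228) and check it in a close crop.

```bash
cat > h.py <<'E'
import numpy as np,cv2
from plant import bot
def plane(name,uv,z):
    c=bot.camera_params(name);E=c["extrinsics"];f=200/np.tan(np.radians(c["vfov"])/2)
    uv=np.atleast_2d(np.array(uv,float))
    r=np.c_[(uv[:,0]-c["cx"])/f,-(uv[:,1]-c["cy"])/f,-np.ones(len(uv))]@E[:3,:3]
    o=-E[:3,:3].T@E[:3,3]
    return o+r*((z-o[2])/r[:,2])[:,None]
def pix(name,p):
    c=bot.camera_params(name);E=c["extrinsics"];f=200/np.tan(np.radians(c["vfov"])/2)
    q=np.atleast_2d(p)@E[:3,:3].T+E[:3,3]
    return np.c_[c["cx"]-f*q[:,0]/q[:,2],c["cy"]+f*q[:,1]/q[:,2]]
def shot(name):
    im,d=bot.grab_frame(name);return im,d
def crop(im,u,v,w,h,s,fn):
    c=im[v:v+h,u:u+w,::-1];cv2.imwrite(fn,cv2.resize(c,None,fx=s,fy=s,interpolation=cv2.INTER_CUBIC))
E
python3 - <<'E'
from h import *
a=np.load("top0.npz");b=np.load("scene0.npz")
im=a["im"];bi=b["im"]
A=cv2.resize(im[200:280,305:385],None,fx=7,fy=7,interpolation=cv2.INTER_CUBIC)[:,:400]
A=cv2.resize(im[203:278,313:370],(400,526),interpolation=cv2.INTER_CUBIC)
B=cv2.resize(bi[180:255,235:292+15],(400,int(75*400/72)),interpolation=cv2.INTER_CUBIC)
H=600;C=np.zeros((530,800,3),np.uint8);C[:A.shape[0],:400]=A[:530];C[:B.shape[0],400:]=B
cv2.imwrite("pics/c0.png",C[:,:,::-1])
# board outline by wood colour
hsv=cv2.cvtColor(im,cv2.COLOR_RGB2HSV)
m=((hsv[...,0]>8)&(hsv[...,0]<25)&(hsv[...,1]>70)).astype(np.uint8);m[:150]=0;m[:,:255]=0;m[:,482:]=0;m[310:]=0
m=cv2.morphologyEx(m,cv2.MORPH_OPEN,np.ones((3,3)))
p=np.argwhere(m)[:,::-1].astype(np.float32)
w=plane("top",p,12)[:,:2].astype(np.float32)
r=cv2.minAreaRect(w);print(r,cv2.boxPoints(r))
# depth-based: lock tops
d=a["d"]
c=bot.camera_params("top");E=c["extrinsics"];f=200/np.tan(np.radians(c["vfov"])/2)
v,u=np.mgrid[190:280,300:440];dd=d[190:280,300:440]
P=np.stack([(u-c["cx"])/f*dd,-(v-c["cy"])/f*dd,-dd],-1)
W=(P-E[:3,3])@E[:3,:3]
for lo,hi in((78,90),(110,122)):
  k=(W[...,2]>lo)&(W[...,2]<hi)&(dd>0);n,l,s,ce=cv2.connectedComponentsWithStats(k.astype(np.uint8))
  for i in range(1,n):
    if s[i,4]>15:
      q=W[l==i];print(lo,s[i,4],ce[i]+[300,190],q.mean(0),cv2.minAreaRect(q[:,:2].astype(np.float32)))
E
```

```text
((567.4168701171875, -69.28147888183594), (227.74046325683594, 397.16046142578125), 11.295228004455566) [[ 416.85736  103.14932]
 [ 494.64703 -286.31854]
 [ 717.9764  -241.71228]
 [ 640.1867   147.75558]]
78 699 [407.29041488 213.50786838] [ 579.65157443 -132.49722765   82.98542304] ((580.5884399414062, -133.1907196044922), (55.97320556640625, 44.60007095336914), 11.778289794921875)
78 469 [339.08528785 229.2217484 ] [552.16877042  -4.94279971  82.53388299] ((555.0629272460938, -5.936786651611328), (55.99909591674805, 56.061859130859375), 11.176007270812988)
110 119 [340.32773109 224.8907563 ] [554.54039581  -5.30606877 115.30703169] ((555.003662109375, -5.80657958984375), (10.02355670928955, 35.538063049316406), 18.033838272094727)
```

View pics/c0.png

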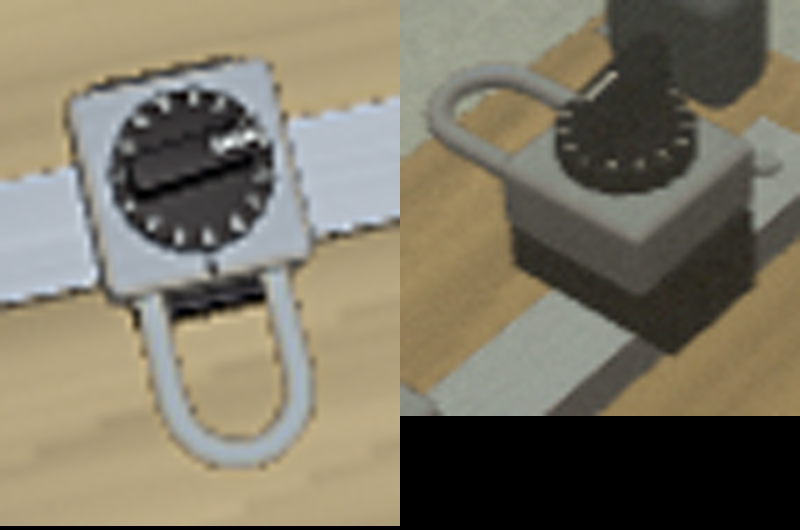

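The crop shows the lock with the dial at about (341,228). Its pointer faces right, slightly up, about 96° counter-clockwise of the index mark, so it is four clicks off. From depth, the lock centre is (555,-6), the yaw is about 11.2°, and the bar's width axis lies at about 17.5°.

```bash
cat >> h.py <<'E'
from scipy.spatial.transform import Rotation as R
def go(x,y,z,yang):
    s=bot.state();M=R.from_quat(s["orientation"]).as_matrix()
    a=np.degrees(np.arctan2(M[1,1],M[0,1]));t=M.T@(np.array([x,y,z])-s["ee_pos"])/10
    sp=(a-yang+180)%360-180
    print("t",round(s["time"],2),"tcp",s["ee_pos"].round(1),"yang",a.round(1),"w",round(s["width"],1),"F",s["wrist_force"].round(1),"g",round(float(s["grasp_force"]),1))
    print("travel",t.round(2),"spin",round(sp,1))
E
python3 - <<'E'
from h import *
go(555,-6,170,197.5)
# shackle height & tape / second view of lock top in scene
for n in("top","scene"):
  a=np.load(n+"0.npz");d=a["d"];c=bot.camera_params(n);E=c["extrinsics"];f=200/np.tan(np.radians(c["vfov"])/2)
  v,u=np.mgrid[0:400,0:640]
  W=(np.stack([(u-c["cx"])/f*d,-(v-c["cy"])/f*d,-d],-1)-E[:3,3])@E[:3,:3]
  a0=np.radians(11.2);X=np.array([np.cos(a0),np.sin(a0)]);Y=np.array([-X[1],X[0]])
  q=W[...,:2]-[555,-6];lx=q@X;ly=q@Y;z=W[...,2]
  k=(lx<-32)&(lx>-90)&(abs(ly)<35)&(z>45)&(z<100)&(d>0)
  print(n,"shackle",k.sum(),lx[k].min(),np.percentile(ly[k],[0,1,99,100]),np.percentile(z[k],[1,25,50,75,99]))
  k=(abs(lx)<45)&(abs(ly)<45)&(z>79)&(z<88)&(d>0)
  print(" top",[np.percentile(g[k],[0,1,99,100]).round(1) for g in(lx,ly,z)])
  k=(abs(lx)<45)&(abs(ly)<45)&(z>111)&(z<122)&(d>0)
  print(" bar",cv2.minAreaRect(np.c_[lx[k],ly[k]].astype(np.float32)),z[k].mean())
  k=(lx<0)&(lx>-150)&(ly>40)&(ly<150)&(z>40)&(z<70)&(d>0)
  print(" tape",[np.percentile(g[k],[1,99]).round(1) for g in(lx,ly,z)])
E
```

```text
t 0.1 tcp [ 139.2 -608.7  230.3] yang 102.9 w 85.7 F [ 0.4 -0.1 -0.4] g 0.0
travel [-53.96  49.49   6.13] spin -94.6
top shackle 258 -76.34034698406451 [-20.94547393 -20.49873831  20.52596466  20.91145242] [51.040222   72.00080094 73.19435629 74.1473925  76.0304668 ]
 top [array([-27.9, -27.5,  27.3,  28.1]), array([-27.8, -27.2,  27.5,  28.1]), array([79.1, 79.3, 85.7, 86.8])]
 bar ((0.041213035583496094, 0.18902969360351562), (10.023579597473145, 35.53805923461914), 6.833646774291992) 115.30703169190495
 tape [array([-93.7, -40.9]), array([ 90.5, 121.7]), array([50.9, 63.2])]
scene shackle 197 -71.70797341038768 [-20.49704703 -19.8761399   20.01923456  21.74070158] [69.43536037 72.8607263  74.70704777 75.38900553 76.98202232]
 top [array([-24.3, -22.5,  31.5,  32.9]), array([-28.1, -27.6,  26.3,  27.5]), array([79. , 79.3, 87.6, 88. ])]
 bar ((4.046568393707275, -0.22286415100097656), (10.790421485900879, 37.670284271240234), 4.455300331115723) 116.08903872522207
 tape [array([-89.2, -36.4]), array([ 89.7, 119.6]), array([40.5, 64.2])]
```

Request:
apply_moves --moves '[{"travel": [-54.1, 49.5, 6.1], "spin": -94.6}, {"travel": [-54.1, 49.5, 6.1], "spin": -94.6}, {"travel": [-54.1, 49.5, 6.1], "spin": -94.6}, {"travel": [-54.1, 49.5, 6.1], "spin": -94.6}, {"travel": [-54.1, 49.5, 6.1], "spin": -94.6}]' --grip 4 --force 50

```text
time: 0.72
ee_pos: [317.1, -351.3, 205.1]
orientation: [-0.551, 0.834, 0.0, 0.0]
wrist_force: [0.7, 0.5, 0.1]
width: 39.9
grasp_force: 0.0
```

```bash
python3 -c "
from h import *
go(557,-5.6,170,197.2)"
```

```text
t 0.72 tcp [ 317.1 -351.3  205.1] yang 156.9 w 39.9 F [0.7 0.5 0.1] g 0.0
travel [-41.2   -8.53   3.51] spin -40.3
```

Request:
apply_moves --moves '[{"travel": [-41.2, -8.5, 3.5], "spin": -40.3}, {"travel": [-41.2, -8.5, 3.5], "spin": -40.3}, {"travel": [-41.2, -8.5, 3.5], "spin": -40.3}, {"travel": [-41.2, -8.5, 3.5], "spin": -40.3}, {"travel": [-41.2, -8.5, 3.5], "spin": -40.3}]'

```text
time: 1.35
ee_pos: [496.0, -96.3, 179.3]
orientation: [0.804, -0.595, -0.0, 0.0]
wrist_force: [0.3, -0.5, 0.1]
width: 40.1
grasp_force: 0.0
```

```bash
python3 -c "
from h import *
go(557,-5.6,150,197.2)"
```

```text
t 1.35 tcp [496.  -96.3 179.3] yang -163.0 w 40.1 F [ 0.3 -0.5  0.1] g 0.0
travel [-6.89 -8.48  2.92] spin -0.2
```

Request:
apply_moves --moves '[{"travel": [-6.9, -8.5, 2.9], "spin": 0}, {"travel": [-6.9, -8.5, 2.9], "spin": 0}, {"travel": [-6.9, -8.5, 2.9], "spin": 0}, {"travel": [-6.9, -8.5, 2.9], "spin": 0}]'

```text
time: 1.85
ee_pos: [556.1, -7.5, 150.0]
orientation: [0.803, -0.595, -0.001, 0.001]
wrist_force: [0.1, -0.4, -0.8]
width: 40.0
grasp_force: 0.0
```

Run:
```python
from h import *
go(557,-5.6,130,197.2)
for n in("scene","top"):
  im,d=shot(n);np.savez(n+"1.npz",im=im,d=d)
  p=pix(n,bot.state()["ee_pos"])[0];print(n,p)
  if n=="scene": crop(im,int(p[0])-60,int(p[1])-60,120,100,6,"pics/s1.png")
```

```text
t 1.85 tcp [556.1  -7.5 150. ] yang -163.1 w 40.0 F [ 0.1 -0.4 -0.8] g 0.0
travel [-0.16 -0.15  2.  ] spin -0.3
scene [271.3937295  175.65012107]
top [343.39870364 220.35616303]
```

View pics/s1.png

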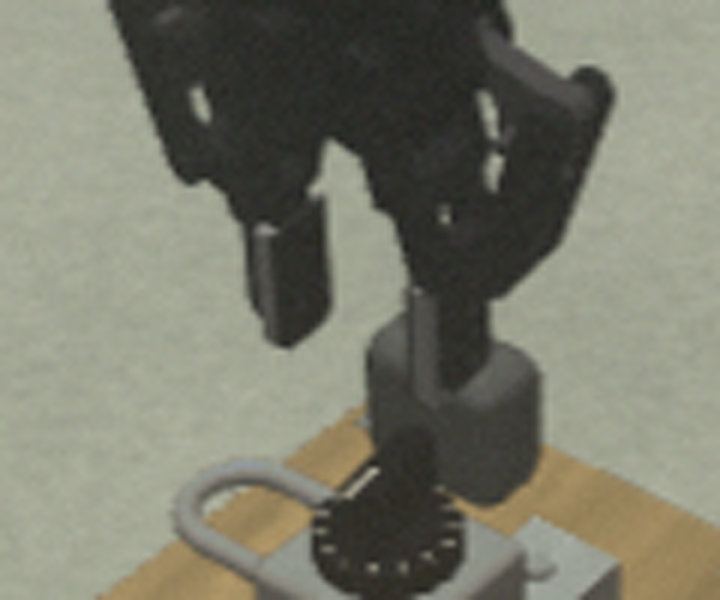

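The fingers straddle the dial bar, with tips at about (259,172) and (285,182) in the scene view. The measured TCP projects to (271,176), close to their midpoint. I'll descend to bar height.

Request:
apply_moves --moves '[{"travel": [0, 0, 2.0]}, {"travel": [0, -0.1, 4.0]}, {"travel": [0, -0.1, 5.3]}, {"travel": [0, -0.1, 5.3]}]'

```text
invalid input at $.moves[0]: expected keys travel, spin
```

Run:
```python
from h import *
go(556,-6,97.5,197.2)
im,d=shot("top");im2,_=shot("scene")
A=cv2.resize(im[190:265,310:385],(400,400),interpolation=cv2.INTER_CUBIC);B=cv2.resize(im2[160:235,240:315],(400,400),interpolation=cv2.INTER_CUBIC)
cv2.imwrite("pics/d1.png",np.hstack([A,B])[:,:,::-1])
```

```text
t 1.95 tcp [556.1  -8.3 150.7] yang -163.2 w 40.5 F [0.2 0.2 0.1] g 0.0
travel [-0.22 -0.06  5.32] spin -0.4
```

View pics/d1.png

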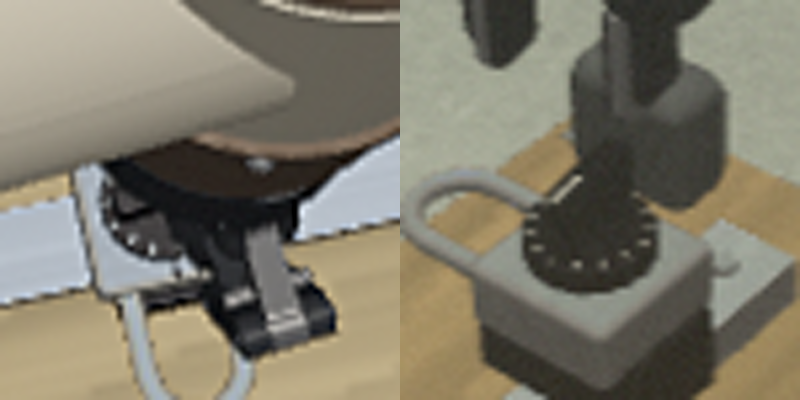

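The move was refused because the rows lacked "spin", so nothing has moved. The picture shows the fingers still above the bar, with the top view mostly hidden by the arm. I'll resend it.

Request:
apply_moves --moves '[{"travel": [-0.2, 0, 2.0], "spin": 0}, {"travel": [-0.2, 0, 4.0], "spin": 0}, {"travel": [-0.2, 0, 5.2], "spin": 0}, {"travel": [-0.2, 0, 5.2], "spin": 0}]'

```text
time: 2.55
ee_pos: [555.5, -6.1, 98.0]
orientation: [0.803, -0.596, -0.0, 0.001]
wrist_force: [-0.3, -0.5, 0.2]
width: 39.9
grasp_force: 0.0
```

Run:
```python
from h import *
go(556,-6,97.5,197.2)
im2,_=shot("scene")
cv2.imwrite("pics/d2.png",cv2.resize(im2[165:225,240:310],(700,600),interpolation=cv2.INTER_CUBIC)[:,:,::-1])
```

```text
t 2.55 tcp [555.5  -6.1  98. ] yang -163.1 w 39.9 F [-0.3 -0.5  0.2] g 0.0
travel [ 0.   -0.05  0.05] spin -0.3
```

View pics/d2.png

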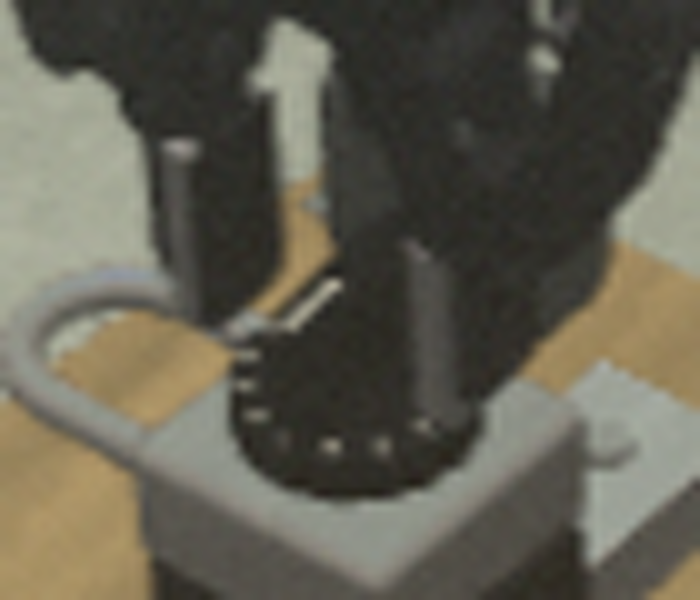

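The fingers straddle the bar just above the disc, at crop x about 230 and 440, with the pale pointer line at (315,305) between them. I'll close gently.

Request:
apply_moves --moves '[{"travel": [0, 0, 0], "spin": 0}, {"travel": [0, 0, 0], "spin": 0}, {"travel": [0, 0, 0], "spin": 0}, {"travel": [0, 0, 0], "spin": 0}]' --grip 0.6 --force 20

```text
time: 3.1
ee_pos: [556.8, -5.4, 99.3]
orientation: [0.803, -0.595, 0.001, -0.001]
wrist_force: [0.2, 0.5, 4.5]
width: 9.5
grasp_force: 24.8
```

```bash
python3 -c "
from h import *
go(555.5,-6,97.5,197.2);print(bot.state()['wrist_torque'])"
```

```text
t 3.1 tcp [556.8  -5.4  99.3] yang -163.1 w 9.5 F [0.2 0.5 4.5] g 24.8
travel [0.01 0.14 0.18] spin -0.3
[-0.00442757 -0.13993184  0.01218385]
```

Request:
apply_moves --moves '[{"travel": [0, 0, -0.1], "spin": 0}, {"travel": [0, 0, -0.1], "spin": 0}, {"travel": [0, 0, -0.1], "spin": 8}, {"travel": [0, 0, -0.1], "spin": 16}, {"travel": [0, 0, -0.1], "spin": 24}]' --force 45

```text
time: 3.72
ee_pos: [556.5, -5.4, 99.5]
orientation: [-0.66, 0.751, -0.0, 0.0]
wrist_force: [2.9, 0.5, 0.8]
width: 9.0
grasp_force: 48.5
```

```bash
python3 -c "
from h import *
go(556,-5.7,99,101.2);print(bot.state()['wrist_torque'])"
```

```text
t 3.73 tcp [556.5  -5.4  99.5] yang 172.6 w 9.0 F [2.9 0.5 0.8] g 48.5
travel [0.04 0.05 0.05] spin 71.4
[ 0.05412461 -0.62963129  0.04456318]
```

Request:
apply_moves --moves '[{"travel": [0, 0, 0], "spin": 8}, {"travel": [0, 0, 0], "spin": 16}, {"travel": [0, 0, 0], "spin": 24}, {"travel": [0, 0, 0], "spin": 32}, {"travel": [0, 0, 0], "spin": 40}]'

```text
time: 4.35
ee_pos: [556.8, -5.5, 99.5]
orientation: [-0.364, 0.932, -0.0, 0.001]
wrist_force: [3.5, 0.0, -1.4]
width: 8.7
grasp_force: 48.5
```

Request:
apply_moves --moves '[{"travel": [0, 0, 0], "spin": 8}, {"travel": [0, 0, 0], "spin": 16}, {"travel": [0, 0, 0], "spin": 24}, {"travel": [0, 0, 0], "spin": 32}, {"travel": [0, 0, 0], "spin": 32}]'

```text
time: 4.97
ee_pos: [556.8, -5.6, 99.5]
orientation: [-0.096, 0.995, -0.0, 0.001]
wrist_force: [2.3, -0.2, -1.2]
width: 8.7
grasp_force: 48.4
```

```bash
python3 -c "
from h import *
go(556,-5.7,99,101.2);print(bot.state()['wrist_torque'])"
```

```text
t 4.97 tcp [556.8  -5.6  99.5] yang 101.0 w 8.7 F [ 2.3 -0.2 -1.2] g 48.4
travel [0.09 0.   0.05] spin -0.2
[-0.27946452 -1.04848826 -0.05996866]
```

Request:
apply_moves --moves '[{"travel": [0, 0, 0], "spin": 0}, {"travel": [0, 0, 0], "spin": 0}, {"travel": [0, 0, -3], "spin": 0}, {"travel": [0, 0, -6], "spin": 0}, {"travel": [0, 0, -6], "spin": 0}]' --grip 5.8

```text
time: 5.6
ee_pos: [557.1, -5.3, 161.9]
orientation: [-0.095, 0.995, 0.0, 0.002]
wrist_force: [-0.5, -0.6, -0.3]
width: 57.9
grasp_force: 0.0
```

Run:
```python
from h import *
a=np.radians(11.2);X=np.array([np.cos(a),np.sin(a)])
p=np.array([556.5,-5.6])-50*X;print(p)
go(*p,140,101.2)
im2,_=shot("scene")
cv2.imwrite("pics/d3.png",cv2.resize(im2[170:230,240:310],(700,600),interpolation=cv2.INTER_CUBIC)[:,:,::-1])
```

```text
[507.45224223 -15.31171756]
t 5.6 tcp [557.1  -5.3 161.9] yang 101.0 w 57.9 F [-0.5 -0.6 -0.3] g 0.0
travel [ 5.08 -0.04  2.17] spin -0.2
```

View pics/d3.png

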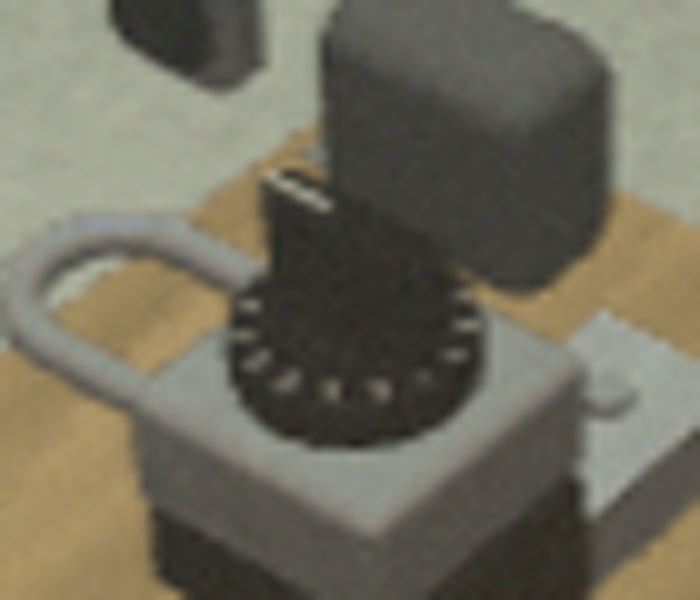

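The pointer line at crop (297,192) is now parallel to the shackle legs, so it is at the index. The shackle comes next.

Request:
apply_moves --moves '[{"travel": [5.2, 0, 0], "spin": 0}, {"travel": [5.2, 0, 2.5], "spin": 0}, {"travel": [5.2, 0, 6], "spin": 0}, {"travel": [5.2, 0, 10.6], "spin": 0}, {"travel": [5.2, 0, 10.6], "spin": 0}]'

```text
time: 6.28
ee_pos: [501.2, -16.3, 49.9]
orientation: [-0.095, 0.995, -0.001, -0.005]
wrist_force: [0.3, -0.4, 0.1]
width: 57.9
grasp_force: 0.0
```

Request:
apply_moves --moves '[{"travel": [0, 0, 0], "spin": 0}, {"travel": [0, 0, 0], "spin": 0}, {"travel": [0, 0, 0], "spin": 0}, {"travel": [0, 0, 0], "spin": 0}]' --grip 3.6 --force 30

```text
time: 6.78
ee_pos: [505.5, -15.4, 54.3]
orientation: [-0.095, 0.995, 0.0, 0.001]
wrist_force: [-0.5, -1.6, 0.5]
width: 40.6
grasp_force: 30.7
```

```bash
python3 -c "
from h import *
go(556.5,-5.6,55,101.2)"
```

```text
t 6.78 tcp [505.5 -15.4  54.3] yang 100.9 w 40.6 F [-0.5 -1.6  0.5] g 30.7
travel [-5.2  -0.   -0.06] spin -0.3
```

Request:
apply_moves --moves '[{"travel": [0.4, 0, 0], "spin": 0}, {"travel": [0.9, 0, 0], "spin": 0}, {"travel": [1.4, 0, 0], "spin": 0}, {"travel": [1.8, 0, 0], "spin": 0}, {"travel": [2.1, 0, 0], "spin": 0}]' --force 45

```text
time: 7.4
ee_pos: [484.6, -19.3, 53.9]
orientation: [-0.095, 0.995, 0.0, 0.001]
wrist_force: [2.1, -2.0, 2.2]
width: 40.1
grasp_force: 45.8
```

Request:
apply_moves --moves '[{"travel": [0.2, 0, 0], "spin": 0}, {"travel": [0.3, 0, 0], "spin": 0}, {"travel": [0.3, 0, 0], "spin": 0}]'

```text
time: 7.78
ee_pos: [483.6, -19.5, 54.0]
orientation: [-0.095, 0.995, 0.0, 0.002]
wrist_force: [6.7, -3.0, 1.2]
width: 40.2
grasp_force: 45.6
```

```bash
python3 -c "
from h import *
go(556.5,-5.6,55,101.2)"
```

```text
t 7.78 tcp [483.6 -19.5  54. ] yang 100.9 w 40.2 F [ 6.7 -3.   1.2] g 45.6
travel [-7.42 -0.02 -0.06] spin -0.3
```

Request:
apply_moves --moves '[{"travel": [0, 0, 0], "spin": 0}, {"travel": [0, 0, 0], "spin": 0}, {"travel": [0, 0, -3], "spin": 0}, {"travel": [0, 0, -7.5], "spin": 0}, {"travel": [0, 0, -10], "spin": 0}]' --grip 6.2

```text
time: 8.4
ee_pos: [480.9, -19.8, 154.9]
orientation: [-0.095, 0.995, 0.0, -0.0]
wrist_force: [-0.1, 0.5, -0.7]
width: 61.6
grasp_force: 0.0
```

Run:
```python
from h import *
go(556.7,-5.6,160,101.2)
n="scene";im,d=shot(n);c=bot.camera_params(n);E=c["extrinsics"];f=200/np.tan(np.radians(c["vfov"])/2)
v,u=np.mgrid[0:400,0:640]
W=(np.stack([(u-c["cx"])/f*d,-(v-c["cy"])/f*d,-d],-1)-E[:3,3])@E[:3,:3]
a0=np.radians(11.2);X=np.array([np.cos(a0),np.sin(a0)]);Y=np.array([-X[1],X[0]])
q=W[...,:2]-[555,-6];lx=q@X;ly=q@Y;z=W[...,2]
k=(lx<-32)&(lx>-130)&(abs(ly)<35)&(z>60)&(z<85)&(d>0)
print("shackle end (was -71.7)",lx[k].min())
k=(abs(lx)<45)&(abs(ly)<45)&(z>111)&(z<122)&(d>0)
print("bar",cv2.minAreaRect(np.c_[lx[k],ly[k]].astype(np.float32)))
```

```text
t 8.4 tcp [480.9 -19.8 154.9] yang 100.9 w 61.6 F [-0.1  0.5 -0.7] g 0.0
travel [-7.71 -0.04 -0.51] spin -0.3
shackle end (was -71.7) -94.32123343031029
bar ((2.5097427368164062, 0.5599799156188965), (10.482927322387695, 36.0721321105957), 89.83829498291016)
```

Request:
apply_moves --moves '[{"travel": [-4, 0, -0.5], "spin": 0}, {"travel": [-7.7, 0, -0.5], "spin": 0}, {"travel": [-7.7, 0, -0.5], "spin": 0}, {"travel": [-7.7, 0, 3], "spin": 0}, {"travel": [-7.7, 0, 3], "spin": 0}]' --grip 7.4

```text
time: 9.07
ee_pos: [553.4, -6.0, 120.5]
orientation: [-0.095, 0.996, -0.0, -0.004]
wrist_force: [-0.6, -0.1, 0.6]
width: 74.0
grasp_force: 0.0
```

```bash
python3 -c "
from h import *
go(556.5,-5.7,51,101.2)"
```

```text
t 9.07 tcp [553.4  -6.  120.5] yang 100.9 w 74.0 F [-0.6 -0.1  0.6] g 0.0
travel [-0.37 -0.03  6.94] spin -0.3
```

Request:
apply_moves --moves '[{"travel": [0, 0, 0], "spin": 0}, {"travel": [0, 0, 0], "spin": 0}, {"travel": [0, 0, 0], "spin": 0}]'

```text
time: 9.45
ee_pos: [557.4, -5.3, 124.5]
orientation: [-0.095, 0.995, 0.0, 0.001]
wrist_force: [-0.0, 0.1, -0.1]
width: 73.9
grasp_force: 0.0
```

```bash
python3 -c "
from h import *
go(556.5,-5.7,51,101.2)"
```

```text
t 9.45 tcp [557.4  -5.3 124.5] yang 100.9 w 73.9 F [-0.   0.1 -0.1] g 0.0
travel [ 0.11 -0.03  7.35] spin -0.3
```

Request:
apply_moves --moves '[{"travel": [0, 0, 2.5], "spin": 0}, {"travel": [0, 0, 5], "spin": 0}, {"travel": [0, 0, 6.4], "spin": 0}, {"travel": [0, 0, 7.0], "spin": 0}, {"travel": [0, 0, 7.2], "spin": 0}]'

```text
time: 10.07
ee_pos: [557.5, -5.3, 51.8]
orientation: [-0.095, 0.995, -0.0, 0.0]
wrist_force: [0.1, 0.0, 0.2]
width: 74.2
grasp_force: 0.0
```

Request:
apply_moves --moves '[{"travel": [0, 0, 0], "spin": 0}, {"travel": [0, 0, 0], "spin": 0}, {"travel": [0, 0, 0], "spin": 0}, {"travel": [0, 0, 0], "spin": 0}, {"travel": [0, 0, 0], "spin": 0}]' --grip 5 --force 40

```text
time: 10.7
ee_pos: [557.7, -5.5, 52.3]
orientation: [-0.095, 0.995, -0.0, 0.001]
wrist_force: [0.4, -2.9, 5.6]
width: 55.3
grasp_force: 45.2
```

```bash
python3 -c "
from h import *
go(556.5,-5.7,51,101.2);print(bot.state()['wrist_torque'])"
```

```text
t 10.7 tcp [557.7  -5.5  52.3] yang 100.9 w 55.3 F [ 0.4 -2.9  5.6] g 45.2
travel [0.12 0.   0.13] spin -0.3
[-0.66631658  0.00925212  0.08169731]
```

Gripped at 55 mm width with small side forces. I'll increase the force and pull straight up slowly.

Request:
apply_moves --moves '[{"travel": [0, 0, 0], "spin": 0}, {"travel": [0, 0, 0], "spin": 0}, {"travel": [0, 0, -0.4], "spin": 0}, {"travel": [0, 0, -0.8], "spin": 0}, {"travel": [0, 0, -1.2], "spin": 0}]' --force 90

```text
time: 11.32
ee_pos: [556.5, -5.0, 60.8]
orientation: [-0.094, 0.996, 0.001, -0.001]
wrist_force: [2.2, -0.9, -8.8]
width: 54.7
grasp_force: 99.6
```

Request:
apply_moves --moves '[{"travel": [0, 0, -0.5], "spin": 0}, {"travel": [0, 0, -1.0], "spin": 0}, {"travel": [0, 0, -1.5], "spin": 0}, {"travel": [0, 0, -2.0], "spin": 0}, {"travel": [0, 0, -2.5], "spin": 0}]'

```text
time: 11.95
ee_pos: [556.9, -5.3, 89.0]
orientation: [-0.095, 0.995, 0.0, 0.0]
wrist_force: [0.8, 0.1, -4.1]
width: 54.3
grasp_force: 100.4
```

```bash
python3 -c "
from h import *
go(556.5,-5.7,190,101.2);print(bot.state()['wrist_torque'])"
```

```text
t 11.95 tcp [556.9  -5.3  89. ] yang 100.9 w 54.3 F [ 0.8  0.1 -4.1] g 100.4
travel [  0.05  -0.03 -10.1 ] spin -0.3
[-0.00313297 -0.07635187 -0.00121488]
```

Request:
apply_moves --moves '[{"travel": [0, 0, -2], "spin": 0}, {"travel": [0, 0, -5], "spin": 0}, {"travel": [0, 0, -8], "spin": 0}, {"travel": [0, 0, -9.8], "spin": 0}, {"travel": [0, 0, -10.5], "spin": 0}]'

```text
time: 12.58
ee_pos: [557.3, -5.2, 194.9]
orientation: [-0.095, 0.995, 0.0, 0.001]
wrist_force: [-0.4, 0.0, -5.6]
width: 55.0
grasp_force: 100.5
```

Request:
apply_moves --moves '[{"travel": [0, 0, 0], "spin": 0}, {"travel": [0, 0, 0], "spin": 0}, {"travel": [0, 0, 0], "spin": 0}, {"travel": [0, 0, 0], "spin": 0}]'

```text
time: 13.08
ee_pos: [556.9, -5.4, 192.9]
orientation: [-0.095, 0.995, -0.0, -0.001]
wrist_force: [0.3, 0.0, -4.1]
width: 54.7
grasp_force: 100.5
```

Run:
```python
from h import *
go(556.5,-5.7,194,101.2)
im,_=shot("scene")
cv2.imwrite("pics/f.png",cv2.resize(im[60:330,110:380],(600,600),interpolation=cv2.INTER_CUBIC)[:,:,::-1])
```

```text
t 13.07 tcp [556.9  -5.4 192.9] yang 100.9 w 54.7 F [ 0.3  0.  -4.1] g 100.5
travel [ 0.04 -0.02 -0.11] spin -0.3
```

View pics/f.png

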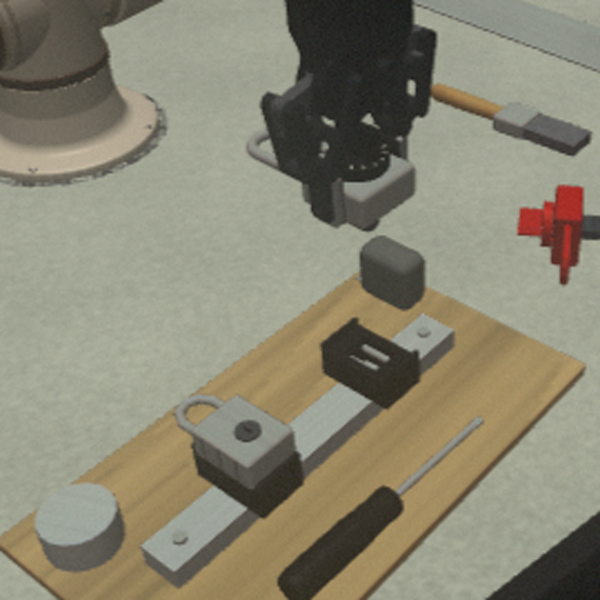

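The lock is held level at crop (365,190), off its empty clip at (370,355). The dial is on top, the shackle is still out at (265,150), and everything else is in place.

```bash
python3 -c "
from plant import bot
print(bot.finish_job())"
```

```text
the job is handed in; nothing more can be done
None
```

I handed the job in at about 13 s: the combination padlock's dial is at the index, its shackle is open (pulled about 22 mm), and the arm holds it level about 14 cm above its clip; in the last picture the other items look undisturbed.

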